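# Press a glued part home in a bonding jig

### The job

The bonding jig's sprung plate has to be pushed home so that the glued part under it sets level: take the tamper by its handle from its tray, and press its flat foot squarely on the plate inside the well until the plate has bottomed out level on its inner stop, holding it there with about 16 N for a good two seconds and never pushing the tamper on the jig with more than 25 N. Then let the plate come up, stand the tamper upright back in its tray and let go; leave the other things alone.

Things in the scene. Friction and masses are not known exactly. Their poses are not given: they have to be found in the camera images.
- jig: Fixed bonding jig of bare metal: a 110 x 110 x 8 mm dark flange with a square aluminium well in its middle, 74 mm wide outside and 58 mm inside, walls 8 mm, sides along the jig's x and y. The rim is 55 mm above the bench. Origin: centre of its underside; z up.
- plate: The sprung steel plate in the jig's well, 53 x 53 x 5 mm, sides along the jig's x and y. Origin: centre of its underside, where it pivots; at rest 42 mm above the jig's underside. It rides on a stiff pivot that tilts up to 0.12 rad and stays as tilted as it is left: it starts tilted up to about 6 degrees, and a square push with the tamper's flat foot levels it.
- plate_top (a point): Centre of the plate's top face, at rest 8 mm below the rim. The spring resists with about 1.5 N at first and 0.3 N per mm more, 6 N at most, and lifts the plate again when released. A rubber-faced stop hidden inside, set differently each time, ends the travel after 6 to 14 mm: from there the force climbs about 6 N per mm.
- tamper: Loose upright tamper, 0.2 to 0.33 kg, 90 mm tall. Origin: centre of the flat underside of its foot; z up the handle. Steel foot 50 x 50 x 10 mm, 20 mm square neck, 34 mm square guard collar 29 to 33 mm above the underside, then a 24 x 24 mm black handle (flats facing the tamper's x and y) from 33 to 82 mm, then a 30 mm square cap.
- rest: Fixed grey square tray for the tamper, 74 x 74 mm outside, 66 mm inside, 11 mm high with a floor 4 mm thick. Origin: centre of its underside; sides along its x and y.
- tape: Bystander: roll of black tape, 62 mm across, 19 mm high. Origin: centre of its underside.
- meter: Bystander: handheld yellow multimeter lying flat, 150 x 66 x 47 mm. Origin: centre of its underside.
- shell: Bystander: white curved plastic shell, 104 x 169 x 37 mm. Origin: centre of its underside.
Mind the look-alikes: they are no part of the job. Leave any blue or orange look-alike of the tamper alone.

How it is judged (in metres and radians):
On the way, in this order (a step that is already met when the one before it is completed fails the run):
1. the tamper is lifted clear of its tray (z of tamper in the frame of rest above 0.03 m and contact force between tamper and rest below 0.1 N), for 0.2 s.
2. the tamper holds the plate bottomed out on its stop (push of 12 to 25 N, plate at least 4.5 mm down) and level within 0.03 rad, for 1.8 s (contact force between tamper and plate between 12 and 25 N and z of plate in the frame of jig below 0.0375 m and angle between plate's own z axis and vertical below 0.03 rad), for 1.8 s.
At the end, for the whole second after the job is handed in: The tamper stands upright (within 0.05 rad) on the floor of its tray (within 13 mm of its centre, foot within 3 mm of the floor), at rest; the jig's plate is up again (within 2 mm of its rest height) and level within 0.035 rad (horizontal distance between tamper and rest below 0.013 m and z of tamper in the frame of rest between 0.001 and 0.007 m and angle between tamper's own z axis and vertical below 0.05 rad and linear speed of tamper below 0.01 m/s and z of plate in the frame of jig above 0.04 m and angle between plate's own z axis and vertical below 0.035 rad); the robot touches nothing.
It fails at once if the tamper is pushed on the jig or its plate with more than 25 N (contact force between tamper and jig above 25 N).
It fails at once if the arm or fingers press the jig or plate directly with more than 3 N (contact force between any of the arm, the fingers and jig above 3 N).
It fails at once if a bystander is moved by more than 20 mm (distance of any of tape, meter, shell from where it was at the start of the episode above 0.02 m).
It also fails if it takes over 64 s, if anything falls off the work surface, if the arm or the gripper's body presses on something with over 40 N, if the wrist force passes 120 N, or if a joint passes its speed limit or range.

### The arm

A 6-joint arm with a two-finger parallel gripper is mounted at the origin on a cart in front of the work surface, level with it; the furniture and walls round the work are solid. World frame = base frame: x ahead of the robot, y to its left, z up, the work surface at z = 0. Lengths are in m, angles in degrees, forces in N, time in s.
With the tool pointing down it reaches from about 0.4 to 0.825 m from the base axis. Payload 7 kg.
Tool frame: the origin (TCP) lies midway between the tips of the shut fingers; the grasp point (between the pads) lies 19 mm behind it; z points along the fingers, y is the line along which they close (so a half turn about z gives the same grasp; the last joint's range is limited). The gripper opens to 88 mm and grips with 3 to 60 N. Pads are 19 mm wide; open, the fingers measure 130 mm over their backs; the gripper's body (78 mm by 193 mm) begins 47 mm behind the grasp point.
Start: joints at [-52.191, 20.546, 0.682, 0, -70.136, -16.507], TCP at [0.245, -0.629, 0.227] pointing down, gripper open.
Joint ranges: [-176.03, 176.03], [-82.01, 121.73], [-58.28, 71.71], [-173.87, 95.51], [-174.79, -0.11], [-173.66, 173.66]. Speed limits (degrees/s): [136.94, 136.94, 172.46, 180, 180, 180].

### API

Orientations are given as a 3x3 rotation matrix whose columns are the frame's x, y, z axes.
In Python, from rig import robot gives the robot as it stands. Calls block until the motion is done:
- robot.goto(position, orientation): joint-space move of the TCP to a pose.
- robot.servo_line(position, ori=None, speed=0.15): straight line of the TCP; ori=None keeps the orientation; speed is the mean speed in m/s.
- robot.movej(angles): joint-space move.
- robot.move_gripper(opening): opening from 0.0 (shut) to 1.0 (fully open); the grip force is fixed at half the most; returns when the fingers have stopped.
- robot.dwell(seconds).
- robot.ik(position, orientation): joint angles nearest the present ones, or None.
- robot.grab_frame(name): name is "scene" or "top" or "wrist"; returns (picture, depth): 480x640x3 uint8, red, green, blue; 480x640 float32, m along the optical axis (not along the pixel's ray), 0 where there is no reading.
- robot.camera_info(name): a dict with "vfov" (degrees; the focal length in pixels is half the picture's height over the tangent of half this angle, whatever the lens; pixels are square), "cx", "cy" (the principal point, pixels), "view" (4x4, takes a point from world to camera coordinates); the wrist camera has in their place "T_tool_cam" (4x4, takes a point from camera to tool coordinates, whose origin is the TCP and whose axes are the flange's). Camera axes: x right, y down, z forward; pixel columns grow to the right and rows downward; lengths in m; the calibration is good to about 2 mm. The wrist camera is an equidistant fisheye: a pixel r from the principal point sees the ray r / f radians off the axis. A picture is of the moment at which its call begins: read the wrist's pose just before it. camera_info takes no time and is no camera call.
A pose or a line that the arm cannot do raises robot.Unreachable and nothing moves.
- robot.job_done(): hands the job in; it is judged then, once.
Readings, each from a call of its own:
- robot.read_t(): time.
- robot.read_qpos(): joint angles.
- robot.read_qvel(): joint speeds.
- robot.read_effort(): joint torques, N m.
- robot.read_position(): TCP position.
- robot.read_tcp_rot(): TCP orientation.
- robot.read_force(): force on the tool from outside, world axes, zero at the start.
- robot.read_ft_torque(): the same for the moment, N m.
- robot.read_grip_width(): opening from 0.0 (shut) to 1.0 (fully open).
- robot.read_finger_force(): force on a finger pad.
Only numpy, scipy, OpenCV 4.12 (cv2) and the standard library are available. Lean on these libraries where they do the work, as an engineer would, in place of code of your own. Each camera call takes 0.05 s, during which the arm holds its last target. There are 200 camera calls.

## Working session

There is one attempt and no reset: what is moved stays moved. The work goes in short steps, each a Python script; the robot and the scene stay as the last script left them, time stands still between calls to the robot, and variables do not carry over. Pictures are saved under pics/ and viewed, at most 10 in all, crops included, and the job is handed in when it is done.

```bash
ls; mkdir -p pics; python3 - <<'E'
from rig import robot
import cv2, numpy as np
a=[]
for n in ("scene","top"):
    p,d=robot.grab_frame(n); np.savez(f"pics/{n}0.npz",p=p,d=d)
    cv2.imwrite(f"pics/{n}0.png",cv2.cvtColor(p,cv2.COLOR_RGB2BGR))
    i=robot.camera_info(n); print(n,i['vfov'],i['cx'],i['cy'],np.round(i['view'],4).tolist())
print(robot.read_t(),robot.read_tcp_rot().round(3).tolist() if hasattr(robot.read_tcp_rot(),'round') else robot.read_tcp_rot(), robot.read_force(), robot.camera_info("wrist"))
E
```

```text
pics
scene 42.85574416207788 314.15829821599624 244.45294779166701 [[-0.8606, -0.5088, 0.0207, 0.5292], [-0.3159, 0.5014, -0.8055, 0.2529], [0.3994, -0.6998, -0.5923, 0.729], [0.0, 0.0, 0.0, 1.0]]
top 42.6219050839764 307.0630717681511 235.84572528010975 [[-0.0105, -0.9999, -0.0097, -0.013], [-0.9814, 0.0121, -0.1916, 0.6244], [0.1917, 0.0075, -0.9814, 0.9623], [0.0, 0.0, 0.0, 1.0]]
0.1 [[-0.932, -0.363, -0.001], [-0.363, 0.932, 0.001], [0.0, 0.002, -1.0]] [-0.6821843  -0.38866049 -0.43383632] {'vfov': 65.70646984690485, 'cx': 320.5451906247487, 'cy': 238.81477066285055, 'T_tool_cam': array([[-6.68959534e-04, -9.51345211e-01, -3.08126342e-01,
         8.25050182e-02],
       [ 9.99999715e-01, -5.28364554e-04, -5.39720993e-04,
        -7.65403842e-04],
       [ 3.50657944e-04, -3.08126615e-01,  9.51345293e-01,
        -1.57904840e-01],
       [ 0.00000000e+00,  0.00000000e+00,  0.00000000e+00,
         1.00000000e+00]])}
```

View pics/scene0.png

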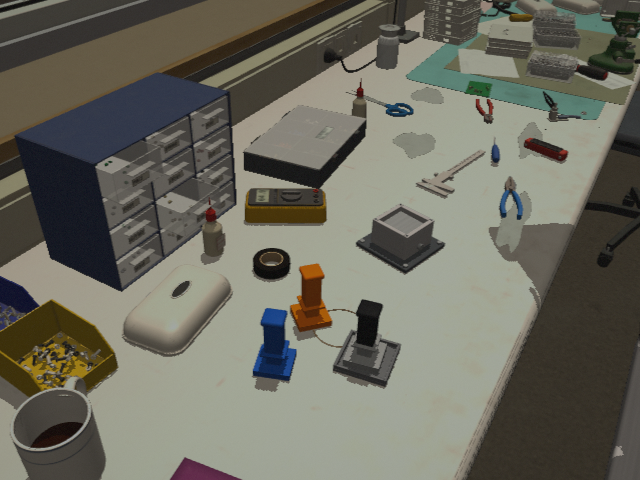

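View pics/top0.png

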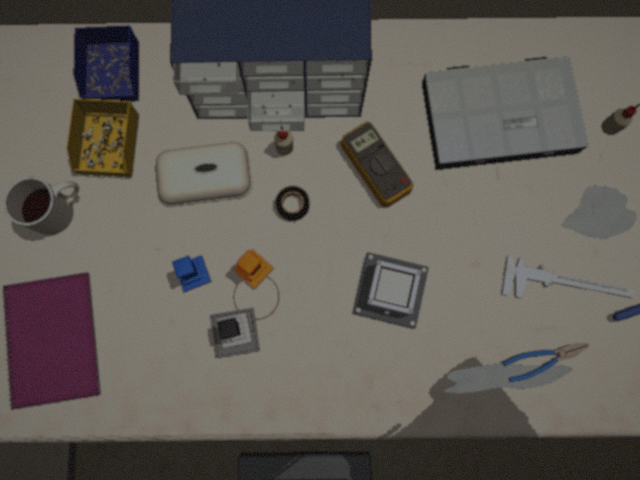

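The tamper could be any of three things in the scene view: the black-handled steel one in the grey tray at (369,325), the blue one at (274,345) or the orange one at (311,300). I choose the black one, at top-view (230,327). The jig is at scene (402,235) and top (392,288).

```bash
cat > h.py <<'E'
import numpy as np, cv2
def cloud(info,d):
    f=240/np.tan(np.radians(info['vfov'])/2)
    v,u=np.mgrid[:480,:640]
    P=np.stack([(u-info['cx'])/f*d,(v-info['cy'])/f*d,d],-1)
    V=np.array(info['view']); W=(P-V[:3,3])@V[:3,:3]
    W[d<=0]=np.nan; return W
def rect(P):
    (c,s,a)=cv2.minAreaRect((P[:,:2]*1000).astype(np.float32)); return np.round(c,1),np.round(s,1),round(a,1)
E
python3 - <<'E'
from rig import robot
from h import *
for n,boxt,boxj in (("top",(205,305,265,362),(345,245,435,335)),("scene",(328,295,405,388),(352,200,450,272))):
    z=np.load(f"pics/{n}0.npz"); W=cloud(robot.camera_info(n),z['d'])
    def sel(b,lo,hi):
        w=W[b[1]:b[3],b[0]:b[2]].reshape(-1,3); return w[(w[:,2]>lo)&(w[:,2]<hi)]
    print(n)
    for nm,b,lo,hi in (("cap",boxt,.088,.1),("tray",boxt,.0075,.0125),("foot",boxt,.0126,.018),("rim",boxj,.052,.059),("flange",boxj,.005,.012),("plate",boxj,.03,.051),("bench",boxj,-.01,.004)):
        P=sel(b,lo,hi); 
        if len(P)>5: print(nm,len(P),P[:,2].mean().round(4),*rect(P))
z=np.load("pics/top0.npz")['p'];s=np.load("pics/scene0.npz")['p']
a=cv2.resize(z[300:365,195:275],(400,325),interpolation=cv2.INTER_CUBIC);b=cv2.resize(s[290:390,325:410],(340,400),interpolation=cv2.INTER_CUBIC)
o=np.zeros((400,740,3),np.uint8);o[:325,:400]=a;o[:,400:]=b
cv2.imwrite("pics/crop1.png",o[:,:,::-1])
E
```

```text
top
cap 367 0.094 [473.1 104.4] [29.8 30.5] 11.5
tray 395 0.0106 [469.5 104.7] [74.1 74.3] 8.8
foot 389 0.0146 [469.4 104.2] [73.7 73.8] 8.8
rim 757 0.0554 [ 539.3 -163. ] [74.1 74.2] 75.4
flange 1788 0.0085 [ 539.1 -161.3] [149.9 155.5] 1.8
plate 1228 0.0462 [ 536.4 -161.6] [73.4 80. ] 76.0
bench 3848 0.0004 [ 540.7 -162.5] [157.3 155.4] 89.1
scene
cap 406 0.0927 [471.5 105.8] [29.7 31.9] 12.1
tray 743 0.0102 [490.5 105.1] [ 84.6 129.8] 89.1
foot 493 0.0139 [466.5 105.1] [72.1 55.3] 7.6
rim 476 0.0539 [ 537.2 -161.8] [78.5 76.1] 74.5
flange 1005 0.0074 [ 537.7 -160.2] [112.  111.6] 75.8
plate 1235 0.0435 [ 538.  -160.8] [78.6 77. ] 76.4
bench 3648 -0.0008 [ 547.6 -203.5] [188.1 237.5] 27.8
```

View pics/crop1.png

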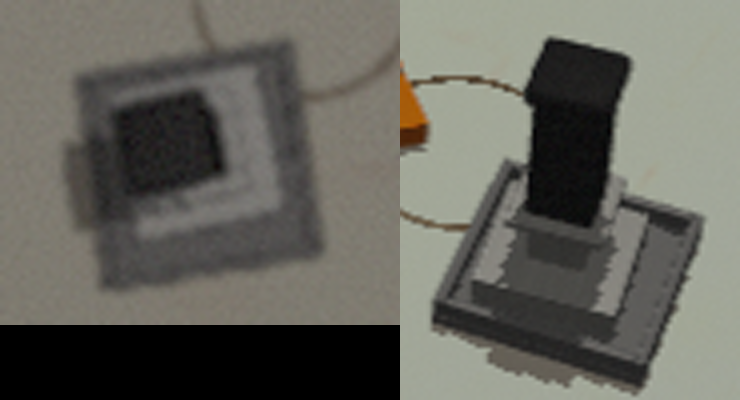

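The crop confirms the black-handled steel tamper, standing off-centre and slightly turned in the grey tray. Next I look from close by with the wrist camera, over the jig and then over the tamper.

```bash
cat >> h.py <<'E'
def R(yaw): # tool y at yaw degrees, pointing down
    a=np.radians(yaw); y=np.array([np.cos(a),np.sin(a),0]); z=np.array([0,0,-1.]); return np.stack([np.cross(y,z),y,z],1)
def wcloud(robot):
    i=robot.camera_info("wrist"); T=np.eye(4); T[:3,:3]=robot.read_tcp_rot(); T[:3,3]=robot.read_position()
    p,d=robot.grab_frame("wrist"); f=240/np.tan(np.radians(i['vfov'])/2)
    v,u=np.mgrid[:480,:640]; x=(u-i['cx'])/f; y=(v-i['cy'])/f; r=np.hypot(x,y)+1e-9; k=np.tan(r)/r
    P=np.stack([x*k*d,y*k*d,d,np.ones_like(d)],-1); W=(P@(T@i['T_tool_cam']).T)[...,:3]; W[d<=0]=np.nan; return p,W
def near(W,c,rad,lo,hi):
    w=W.reshape(-1,3); w=w[np.isfinite(w[:,0])]
    return w[(np.abs(w[:,:2]-c).max(1)<rad)&(w[:,2]>lo)&(w[:,2]<hi)]
E
python3 - <<'E'
from rig import robot
from h import *
J=np.array([.538,-.1625]);T=np.array([.472,.105])
robot.goto([J[0]-.0,J[1],.22],R(75.3)); robot.dwell(.3)
p,W=wcloud(robot); cv2.imwrite("pics/wj.png",p[:,:,::-1]); print(robot.read_position())
for lo,hi in ((.051,.06),(.004,.0125),(.035,.05)):
    P=near(W,J,.08,lo,hi); print(len(P),P[:,2].mean(),*rect(P))
P=near(W,J,.022,.035,.0525); A=np.c_[P[:,:2]-J,np.ones(len(P))]; print("plate plane",np.linalg.lstsq(A,P[:,2],rcond=None)[0])
robot.goto([T[0],T[1],.26],R(101.8)); robot.dwell(.3)
p,W=wcloud(robot); cv2.imwrite("pics/wt.png",p[:,:,::-1])
for r,lo,hi in ((.03,.088,.1),(.055,.008,.0125),(.06,.0128,.018)):
    P=near(W,T-[.002,0],r,lo,hi); print(len(P),P[:,2].mean(),*rect(P))
print(robot.read_t(),robot.read_force())
cv2.imwrite("pics/w.png",np.hstack([cv2.resize(cv2.imread(f"pics/{n}.png"),(400,300)) for n in("wj","wt")]))
E
```

```text
[ 0.53791096 -0.16281675  0.21994311]
2502 0.05450745124012615 [ 539.8 -162.7] [74.  73.7] 75.2
4120 0.00777902650530998 [ 539.5 -162.7] [110.8 109.9] 74.9
3822 0.04610013857462997 [ 536.5 -161.8] [73.3 66.9] 75.5
plate plane [ 0.02729673 -0.02676757  0.04669511]
1040 0.09343071074905492 [473.8 104.7] [30.3 28.4] 11.8
860 0.01053486540728602 [469.7 105. ] [74.2 75. ] 8.7
803 0.013836594303933768 [474.9 110.7] [53.9 61.7] 12.0
3.8583 [ 0.03806593 -0.98222783 -0.46440332]
```

View pics/w.png

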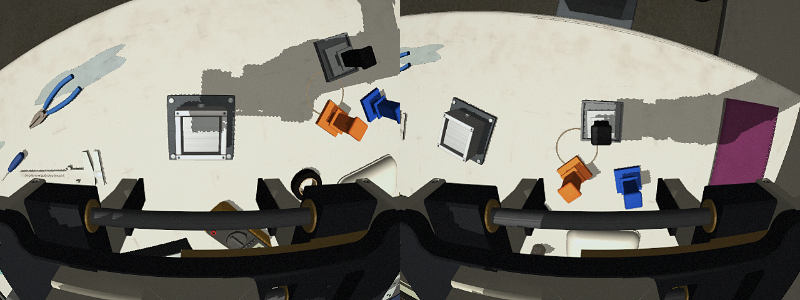

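Left, the jig's well is square-on at (205,128). Right, the tamper is in its tray at (600,125), with orange at (570,175) and blue at (628,180) well clear. All views agree within 2 mm, so I grasp.

```bash
python3 - <<'E'
from rig import robot
from h import *
robot.goto([.473,.1047,.13],R(101.8))
robot.servo_line([.473,.1047,.042],speed=.08)
robot.move_gripper(0.0)
print(robot.read_grip_width()*88,robot.read_finger_force(),robot.read_force(),robot.read_position())
robot.servo_line([.473,.1047,.14],speed=.06); robot.dwell(.5)
print(robot.read_grip_width()*88,robot.read_finger_force(),robot.read_force(),robot.read_ft_torque())
robot.goto([.5393,-.1627,.15],R(75.2)); robot.dwell(.5)
f=[(robot.read_force(),robot.dwell(.05))[0] for _ in range(8)]; print(np.mean(f,0),np.std(f,0))
p,W=wcloud(robot); cv2.imwrite("pics/held.png",p[:,:,::-1])
p,d=robot.grab_frame("scene"); cv2.imwrite("pics/held_s.png",p[120:300,300:500,::-1])
W=cloud(robot.camera_info("scene"),d)
P=near(W,[.5393,-.1627],.04,.105,.127);print(len(P),rect(P) if len(P)>5 else 0)
h=cv2.resize(cv2.imread("pics/held.png"),(400,300));s=cv2.resize(cv2.imread("pics/held_s.png"),(333,300))
cv2.imwrite("pics/held2.png",np.hstack([h,s])); print(robot.read_t())
E
```

```text
28.75027385491215 29.999520778656006 [-0.62960753  0.89318983  0.9801361 ] [0.47301561 0.10476017 0.04198782]
28.606226963266774 30.004630386829376 [-1.25514161  0.425312   -3.10535526] [ 0.06231751 -0.06245624 -0.00353995]
[ 0.25177986 -0.05317594 -2.31183814] [0.38799323 0.44316569 0.52982434]
573 (array([ 538.6, -160.9]), array([53.4, 52.5]), 76.3)
11.025
```

View pics/held2.png

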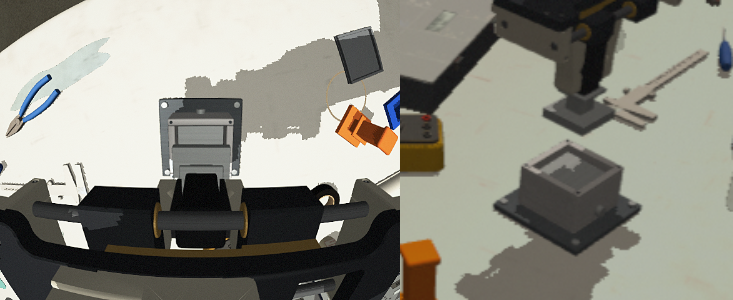

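The tamper is upright in the grip and its foot sits over the well at (200,155) in the left half, with at least 2 mm spare all round. I now press under force control.

```bash
cat > press.py <<'E'
from rig import robot
from h import *
def F(n=6):
    r=[]
    for _ in range(n): r.append(robot.read_force()); robot.dwell(.015)
    return np.mean(r,0)
X,Y=.5393,-.1627
robot.servo_line([X,Y,.105],speed=.05); robot.dwell(.4); b=F(20); print("base",b)
z=.098; robot.servo_line([X,Y,z],speed=.03)
log=[]; ok=False
while z>.064:
    f=F()-b; log.append((round(z*1e3,1),*f.round(1)))
    if f[2]>18 or np.hypot(*f[:2])>7 or (z>.0885 and f[2]>2.5): print("stop"); break
    if f[2]>15: ok=True; break
    z-= .0006 if f[2]<4 else .0004 if f[2]<7.5 else .00025
    robot.servo_line([X,Y,z],speed=.015)
print(*log,sep="\n")
if ok:
    t0=robot.read_t()
    while robot.read_t()-t0<2.8:
        f=F(8)-b
        if f[2]<14.5 or f[2]>17.5:
            z+=np.clip((f[2]-16)/8000,-.0003,.0003); robot.servo_line([X,Y,z],speed=.01)
        print(round(robot.read_t()-t0,2),round(z*1e3,2),f.round(1))
print(robot.read_position(),robot.read_ft_torque(),robot.read_grip_width()*88,robot.read_t())
E
python3 press.py
```

```text
base [-0.07914556 -0.20742857 -2.65669636]
(98.0, np.float64(-0.1), np.float64(0.5), np.float64(-0.2))
(97.4, np.float64(0.5), np.float64(0.3), np.float64(0.1))
(96.8, np.float64(0.4), np.float64(0.5), np.float64(-0.1))
(96.2, np.float64(-0.3), np.float64(0.4), np.float64(0.3))
(95.6, np.float64(0.4), np.float64(0.4), np.float64(-0.0))
(95.0, np.float64(0.0), np.float64(0.5), np.float64(0.3))
(94.4, np.float64(-0.1), np.float64(0.2), np.float64(0.1))
(93.8, np.float64(-0.2), np.float64(0.4), np.float64(-0.5))
(93.2, np.float64(0.1), np.float64(0.3), np.float64(-0.4))
(92.6, np.float64(0.0), np.float64(0.5), np.float64(0.1))
(92.0, np.float64(0.1), np.float64(0.3), np.float64(0.0))
(91.4, np.float64(0.3), np.float64(0.1), np.float64(0.5))
(90.8, np.float64(0.3), np.float64(0.6), np.float64(0.2))
(90.2, np.float64(0.5), np.float64(0.2), np.float64(-0.3))
(89.6, np.float64(0.1), np.float64(0.2), np.float64(-0.1))
(89.0, np.float64(0.2), np.float64(0.2), np.float64(-0.3))
(88.4, np.float64(0.5), np.float64(-0.2), np.float64(-0.4))
(87.8, np.float64(0.2), np.float64(0.4), np.float64(0.3))
[... 2579 characters left out ...]
oat64(15.0))
0.13 67.5 [-0.5  0.3 15.1]
0.27 67.5 [-0.4  0.3 15.3]
0.4 67.5 [-0.2  0.1 15.6]
0.53 67.5 [-0.2  0.3 15.4]
0.67 67.5 [-0.5 -0.1 15.2]
0.8 67.5 [-0.4  0.  15.2]
0.93 67.5 [-0.3  0.2 15.1]
1.07 67.5 [-0.2  0.1 15. ]
1.2 67.5 [-0.2 -0.1 15. ]
1.33 67.5 [-0.3 -0.1 15. ]
1.47 67.5 [-0.5  0.1 15.1]
1.6 67.5 [-0.2  0.1 15.2]
1.73 67.5 [-0.4  0.1 15.1]
1.87 67.5 [-0.1  0.3 14.7]
2.0 67.5 [-0.1  0.2 15.3]
2.13 67.5 [-0.4  0.3 14.9]
2.27 67.5 [-0.4 -0.2 15.1]
2.4 67.5 [-0.5  0.3 15.3]
2.53 67.5 [-0.2  0.  15.1]
2.67 67.5 [-0.5  0.3 15. ]
2.8 67.5 [-0.3 -0.1 15.1]
2.93 67.5 [-0.3 -0.1 15.3]
[ 0.54082807 -0.16299751  0.06898105] [-0.04377703  0.12970388 -0.03391826] 28.29417725969462 37.575
```

The stop was reached at about 13.5 mm of travel. While still holding, I check tool tilt, since the arm has deflected about 1.5 mm.

```bash
python3 - <<'E'
from rig import robot
from h import *
r=robot.read_tcp_rot(); print((np.array(r)[:,2]).round(4),robot.read_force())
p,W=wcloud(robot); 
p,d=robot.grab_frame("scene"); cv2.imwrite("pics/press.png",cv2.resize(p[120:270,320:500,::-1],(720,600),interpolation=cv2.INTER_CUBIC))
E
```

```text
[ 3.1e-03 -7.0e-04 -1.0e+00] [ 0.66826556  0.0389307  12.41293468]
```

View pics/press.png

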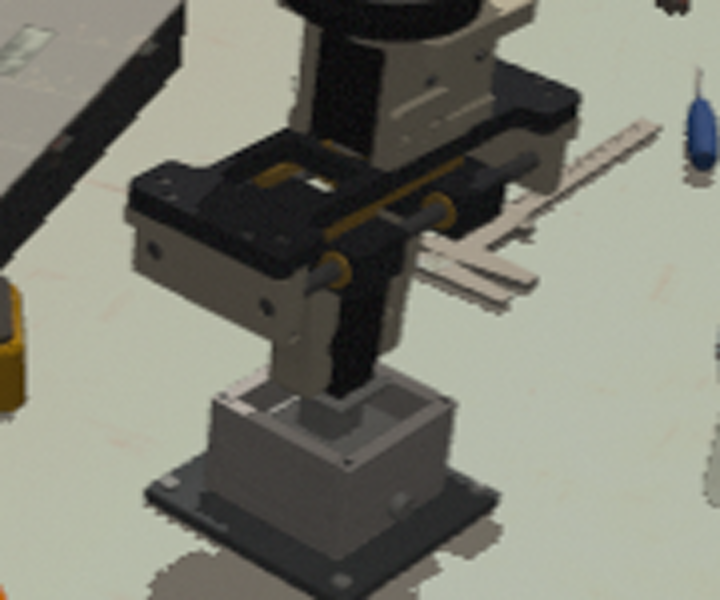

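The foot is fully in the well, the fingers are clear of the rim and the tool tilt is 3 mrad. I lift, go to the tray, and check the plate before lowering.

```bash
python3 - <<'E'
from rig import robot
from h import *
X,Y=.5393,-.1627
robot.servo_line([X,Y,.092],speed=.03); robot.servo_line([X,Y,.15],speed=.1)
robot.goto([.4696,.1049,.12],R(98.8)); robot.dwell(.3)
J=np.array([.5393,-.1627])
for n in("top","scene"):
    p,d=robot.grab_frame(n); W=cloud(robot.camera_info(n),d)
    a=np.radians(75.2); Q=np.array([[np.cos(a),np.sin(a)],[-np.sin(a),np.cos(a)]])
    w=W.reshape(-1,3); w=w[np.isfinite(w[:,0])]; l=(w[:,:2]-J)@Q.T
    for lo,hi,rad in((.03,.052,.022),):
        m=(np.abs(l).max(1)<rad)&(w[:,2]>lo)&(w[:,2]<hi); A=np.c_[l[m],np.ones(m.sum())]
        print(n,m.sum(),np.linalg.lstsq(A,w[m,2],rcond=None)[0].round(4))
    cv2.imwrite(f"pics/{n}_b.png",p[:,:,::-1])
    P=near(W,[.4696,.1049],.045,.08,.094); print("foot",len(P),rect(P) if len(P)>9 else 0)
print(robot.read_t(),robot.read_force())
E
```

```text
top 698 [ 0.0035 -0.0021  0.0475]
foot 0 0
scene 0 [0. 0. 0.]
foot 854 (array([468.5, 105.7]), array([50.3, 51.5]), 9.3)
40.85 [ 0.925583   -0.23971893 -3.17823188]
```

The plate is up (top at 47.5 mm) and level to about 4 mrad, and the foot is over the tray centre within 1–2 mm. I lower the tamper.

```bash
python3 - <<'E'
from rig import robot
from h import *
X,Y=.4696,.1049
def F(n=6):
    r=[]
    for _ in range(n): r.append(robot.read_force()[2]); robot.dwell(.015)
    return np.mean(r)
robot.servo_line([X,Y,.055],speed=.06); robot.dwell(.2); b=F(12); z=.047
robot.servo_line([X,Y,z],speed=.03)
while z>.036:
    f=F()-b
    if f>1.5: break
    z-=.0006; robot.servo_line([X,Y,z],speed=.015)
print(z,f,robot.read_t())
robot.move_gripper(1.0); robot.dwell(.2)
robot.servo_line([X,Y,.16],speed=.08)
robot.goto([.40,-.1,.25],R(98.8)); robot.dwell(.3)
p,d=robot.grab_frame("top"); W=cloud(robot.camera_info("top"),d)
for r,lo,hi in((.03,.088,.1),(.05,.0085,.0125)):
    P=near(W,[X,Y],r,lo,hi); print(len(P),P[:,2].mean(),rect(P))
s=robot.grab_frame("scene")[0]
cv2.imwrite("pics/end.png",np.hstack([cv2.resize(p,(400,300)),cv2.resize(s[270:390,300:460],(400,300))])[:,:,::-1]); print(robot.read_t())
E
```

```text
0.04159999999999997 5.095461358174159 46.15
371 0.09417356050928472 (array([470. , 104.6]), array([30.1, 30. ]), 8.4)
352 0.01075242903914515 (array([469.5, 104.5]), array([74. , 74.5]), 8.7)
50.4083
```

View pics/end.png

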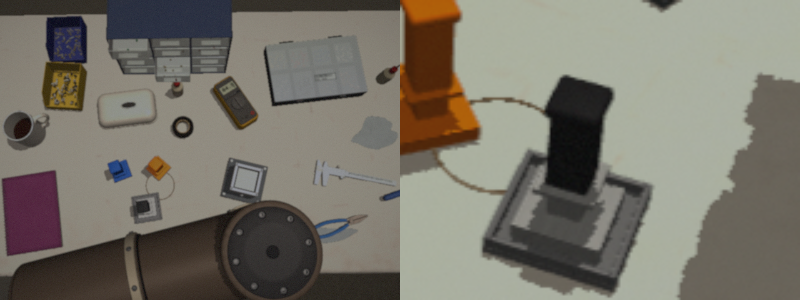

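The tamper stands upright and centred in its tray (cap within 0.5 mm of the tray centre, 94 mm high). The arm is clear and the other things have not moved.

```bash
python3 -c "
from rig import robot
print(robot.job_done(),robot.read_t())"
```

```text
the job is handed in; nothing more can be done
the job is handed in; nothing more can be done
```

The job is handed in at about 50 s, with no verdict returned: the plate was held on its stop at about 15 N (aim 16 N) for 2.9 s, came back up level within about 4 mrad, and the tamper stands upright in the middle of its tray with nothing else moved.

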